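# Set the straightedge against two pins and the end stop on a press set-up plate

### The job

On the dark steel set-up plate, slide the straightedge (the flat aluminium bar with a post on top), without lifting it, until its long edge touches both thin pins at once; then slide it along them until its end touches the thicker end stop while its edge still touches both pins. Keep it pressed lightly on all three for a moment, never with more than about 7 N on any of them, then let go and leave it touching all three. Leave the brass bush, the brass block, the spanner and the blue bin alone.

Things in the scene. Friction and masses are not known exactly. Their poses are not given: they have to be found in the camera images.
- plate: fixed dark steel plate with black slots, 300 x 480 x 20 mm (its x, y, z), lying on the bench; origin at the centre of its underside, so its top is 20 mm above the origin. Its x axis points from the straightedge's side towards the pins; its slots run along x
- straightedge: loose aluminium bar flat on the plate, 50 (its x) x 220 (its y) x 25 mm high, 0.55 to 0.95 kg (oiled: takes 1 to 3 N to slide), with a round dark upright post, 22 mm diameter, 28 mm tall, on the middle of its top. Origin at the centre of its underside; its +x side faces the pins; straight faces at x = +-25 mm, ends at y = +-110 mm. Pushed high on the post it may tip: push low
- post (a point): point on the axis of the straightedge's round post, 40 mm above the bar's underside (15 mm above the bar's top)
- pin_right: fixed upright thin bright steel pin, 12 mm in diameter, 22 mm tall, standing on the plate; origin at the centre of its foot. It touches the bar's long face when its axis is 31 mm from the bar's long middle line. The pins stand 120 mm apart along the plate's y, this one at lower plate y, each set a few mm differently in the plate's x, so their line is not square to the plate
- pin_left: the other, same thin pin, at higher plate y
- end_stop: fixed upright thicker bright steel stop, 20 mm in diameter, 22 mm tall, with a small dark dot on its top, standing on the plate beyond one end of the straightedge, at either the higher or the lower plate y (it varies); origin at the centre of its foot. It touches the bar's end when its axis is 120 mm from the bar's middle along the bar
- bush: loose brass ring, 24 mm outside diameter, 12 mm bore, 26 mm tall, standing on the plate beyond the other end of the straightedge; origin at the centre of its underside. Not to be disturbed
- gauge_block: loose brass block 30 x 50 x 25 mm on the plate behind the pins; origin at the centre of its underside. Not to be disturbed
- spanner: loose steel spanner about 170 mm long lying on the bench to the robot's right of the plate. Not to be disturbed
- parts_bin: loose open blue bin 200 x 150 x 90 mm on the bench to the robot's left of the plate; origin at the centre of its underside. Not to be disturbed
Things that resemble listed ones, but are neither listed nor needed, are in the scene too. What is meant by the straightedge is not orange or red, and is the smaller of those in its own colour.

How it is judged (in metres and radians):
On the way, in this order (a step that is already met when the one before it is completed fails the run):
1. the straightedge presses on both thin pins at once (over 1 N on each for 0.2 s) (contact force between straightedge and pin_right above 1 N and contact force between straightedge and pin_left above 1 N), for 0.2 s.
2. slid along, it presses on both pins and on the end stop at once (over 0.3 N on each for 0.2 s) (contact force between straightedge and pin_right above 0.3 N and contact force between straightedge and pin_left above 0.3 N and contact force between straightedge and end_stop above 0.3 N), for 0.2 s.
At the end, for the whole second after the job is handed in: the straightedge lies flat on the plate, at rest and let go, its long face within 1.5 mm of both thin pins and its end within 1.5 mm of the end stop (x of pin_right in the frame of straightedge between 0.029 and 0.0325 m and x of pin_left in the frame of straightedge between 0.029 and 0.0325 m and (y of end_stop in the frame of straightedge between 0.118 and 0.1215 m or y of end_stop in the frame of straightedge between -0.1215 and -0.118 m) and angle between straightedge's own z axis and vertical below 0.03 rad and z of straightedge in the frame of plate below 0.0225 m and linear speed of straightedge below 0.01 m/s and contact force between straightedge and the arm below 0.05 N and contact force between straightedge and the fingers below 0.05 N); the robot touches nothing.
It fails at once if a pin or the end stop is pressed with more than 7 N by the straightedge (contact force between straightedge and pin_right above 7 N or contact force between straightedge and pin_left above 7 N or contact force between straightedge and end_stop above 7 N).
It fails at once if the straightedge is lifted more than 8 mm off the plate (z of straightedge in the frame of plate above 0.028 m).
It fails at once if the brass bush, brass block, spanner or blue bin is moved more than 8 mm (distance of any of bush, gauge_block, spanner, parts_bin from where it was at the start of the episode above 0.008 m).
It also fails if it takes over 72 s, if anything falls off the work surface, if the arm or the gripper's body presses on something with over 40 N, if the wrist force passes 120 N, or if a joint passes its speed limit or range.

### The arm

A 6-joint arm with a two-finger parallel gripper is mounted at the origin on the work surface. World frame = base frame: x ahead of the robot, y to its left, z up, the work surface at z = 0. Lengths are in mm, angles in rad, forces in N, time in s.
With the tool pointing down it reaches from about 325 to 1000 mm from the base axis. Payload 5.1 kg.
Tool frame: the origin (TCP) lies between the finger pads; the fingertips stand 11 mm ahead of it and the grasp point (between the pads) lies 8 mm behind it; z points along the fingers, y is the direction in which the jaws open and shut (so a half turn about z gives the same grasp; the last joint's range is limited). The gripper opens to 85 mm and grips with 20 to 120 N. Pads are 22 mm wide; open, the fingers measure 114 mm over their backs; the gripper's body (76 mm by 85 mm) begins 54 mm behind the grasp point. The pads swing forward as they close: fully open they stand 13 mm farther back than shut.
Start: joints at [1.068, 0.124, 1.65, -0, 1.367, -0.083], TCP at [264.944, 593.54, 242.322] pointing down, gripper open.
Joint ranges: [-2.61, 2.61], [-1.02, 2.33], [0.03, 2.71], [-1.35, 4.49], [0.32, 2.68], [-2.91, 2.91]. Speed limits (rad/s): [2.57, 2.57, 3.14, 3.14, 3.14, 3.14].

### API

Orientations are given as a rotation vector (axis times angle).
In Python, from workcell import ctrl gives the robot as it stands. The module is installed in compiled form; this text tells all that it offers.
- The arm moves only by the tool move_arm, never from a script. Its argument "steps" is a list of rows, each a list of 5 numbers: the gripper's target within -1 to 1 (shut at 1, half-way at 0, fully open at -1), then the shift along the tool's x, y, z each as a share of 500 mm, from -1 to 1, then the turn about the tool's z as a share of 180 degrees, from -1 to 1. A call has 1 to 10 rows; each row shifts and turns the commanded pose from where the row before left it, along the tool's axes as they then stand; what a row does not reach is not made up. A row lasts 1/12 s, in which the tool goes at most 41.7 mm and 7.16 degrees, less where a joint would pass 70% of its speed; a pose out of reach is approached as far as the arm can. A call with a number of a shift or a turn outside -1 to 1 is refused whole. A call with a gripper value outside its range is refused whole. The fingers move at their own pace and stop on an object; "newtons" is the grip in N (left out, the last holds). Time passes only in rows, so rows that do not move let the fingers close. It gives the time, the measured TCP pose, the force and the opening at its end, in the units of the state.
- ctrl.state(): the state, without advancing time (a new reading comes with each control period).
- ctrl.snapshot(name): name is "scene" or "top"; returns (picture, depth): 420x560x3 uint8, red, green, blue; 420x560 float32, mm along the optical axis (not along the pixel's ray), 0 where there is no reading.
- ctrl.camera_model(name): a dict with "fx", "fy", "cx", "cy" (pixels), "origin" and "orientation" of the camera in the world. Camera axes: x right, y down, z forward; pixel columns grow to the right and rows downward; lengths in mm; the calibration is good to about 2 mm. A picture is of the moment at which its call begins. camera_model takes no time and is no camera call.
- ctrl.close_job(): hands the job in, once; it reports no verdict.
The state is a dict: "time_s": time; "joints": joint angles; "qd": joint speeds; "joint_efforts": joint torques, N m; "tool_pos": TCP position; "tool_rot": TCP orientation; "wrist_force": force on the tool from outside, world axes, zero at the start; "torque": the same for the moment, N m; "finger_gap": finger opening in mm.
Only numpy, scipy, OpenCV 4.12 (cv2) and the standard library are available. Lean on these libraries where they do the work, as an engineer would, in place of code of your own. Each camera call takes 0.05 s, during which the arm holds its last target.

## Working session

There is one attempt and no reset: what is moved stays moved. The work goes in short steps, Python scripts to look and compute and a tool call to move; the robot and the scene stay as the last step left them, time stands still between calls to the robot, and variables do not carry over. Pictures are saved under pics/ and viewed, and the job is handed in when it is done.

Besides the shell and the picture viewer there is one more tool, called after "Call:" by a JSON object that holds its "name" and its "arguments". move_arm: Moves the arm, as the interface text tells. Shift numbers are shares of 500 mm and turn numbers shares of 180 degrees, none past 1 either way. Its arguments: {"type":"object","properties":{"steps":{"type":"array","items":{"type":"array","items":{"type":"number"}}},"newtons":{"type":"number"}},"required":["steps"]}

```bash
mkdir -p pics
cat > h.py <<'E'
from workcell import ctrl
import numpy as np, cv2
np.set_printoptions(precision=2,suppress=True)
E
python3 - <<'E'
from h import *
for n in ("scene","top"):
    p,d=ctrl.snapshot(n); cv2.imwrite(f"pics/{n}0.png",p[:,:,::-1]); np.savez(f"{n}0.npz",p=p,d=d)
    print(ctrl.camera_model(n))
print(ctrl.state())
E
```

```text
{'fx': 389.1236900207328, 'fy': 389.1236900207328, 'cx': 273.20504308330794, 'cy': 205.92666159403825, 'origin': array([1389.31,    4.21,  640.84]), 'orientation': array([-1.62, -1.61,  0.88])}
{'fx': 409.74694027804543, 'fy': 409.74694027804543, 'cx': 271.1755514673383, 'cy': 206.6194368101804, 'origin': array([ 292.18,    3.46, 1461.44]), 'orientation': array([-2.17,  2.13, -0.15])}
{'time_s': 0.1, 'joints': array([ 1.07,  0.12,  1.65,  0.  ,  1.37, -0.08]), 'qd': array([-0., -0., -0., -0., -0.,  0.]), 'joint_efforts': array([  0.  , -42.49, -36.67,  -0.  ,   0.  ,  -0.  ]), 'tool_pos': array([264.69, 593.09, 241.17]), 'tool_rot': array([-0.65, -3.07,  0.  ]), 'wrist_force': array([ 0.7 , -0.07,  0.09]), 'torque': array([-0.01,  0.02,  0.02]), 'finger_gap': 85.52294359661995}
```

View pics/scene0.png

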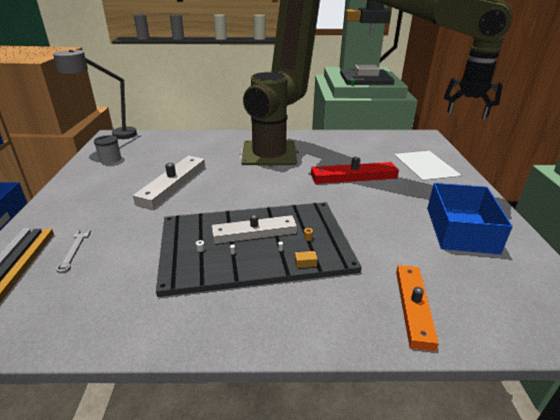

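View pics/top0.png

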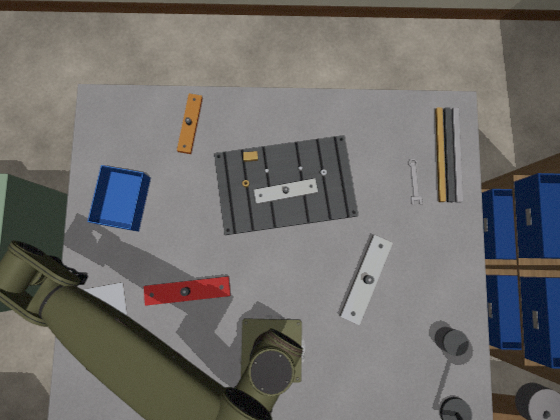

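The straightedge is the small grey bar on the plate, at (286,190) in the top view. The pins are near (267,171) and (301,168), the end stop at (323,172) on the low-y side, and the bush at (246,183). Next I'll zoom in and measure.

```bash
cat >> h.py <<'E'
from scipy.spatial.transform import Rotation as R
def ray(n,uv,z):
    c=ctrl.camera_model(n); uv=np.atleast_2d(uv).astype(float)
    d=np.c_[(uv[:,0]-c['cx'])/c['fx'],(uv[:,1]-c['cy'])/c['fy'],np.ones(len(uv))]
    d=d@R.from_rotvec(c['orientation']).as_matrix().T
    o=np.array(c['origin']); t=(z-o[2])/d[:,2]
    return o+d*t[:,None]
def proj(n,P):
    c=ctrl.camera_model(n); q=(np.atleast_2d(P)-c['origin'])@R.from_rotvec(c['orientation']).as_matrix()
    return np.c_[q[:,0]/q[:,2]*c['fx']+c['cx'],q[:,1]/q[:,2]*c['fy']+c['cy']]
E
python3 - <<'E'
from h import *
p=np.load("top0.npz")['p'][125:245,205:365,::-1]; cv2.imwrite("pics/topz.png",cv2.resize(p,None,fx=5,fy=5,interpolation=cv2.INTER_CUBIC))
p=np.load("scene0.npz")['p'][195:300,150:365,::-1]; cv2.imwrite("pics/scz.png",cv2.resize(p,None,fx=3.7,fy=3.7,interpolation=cv2.INTER_CUBIC))
for n,uv in (("top",[(286,190)]),("scene",[(254,222)])):
    print(n,ray(n,uv,60))
E
```

```text
top [[546.45 -41.58  60.  ]]
scene [[556.96 -35.86  60.  ]]
```

View pics/topz.png

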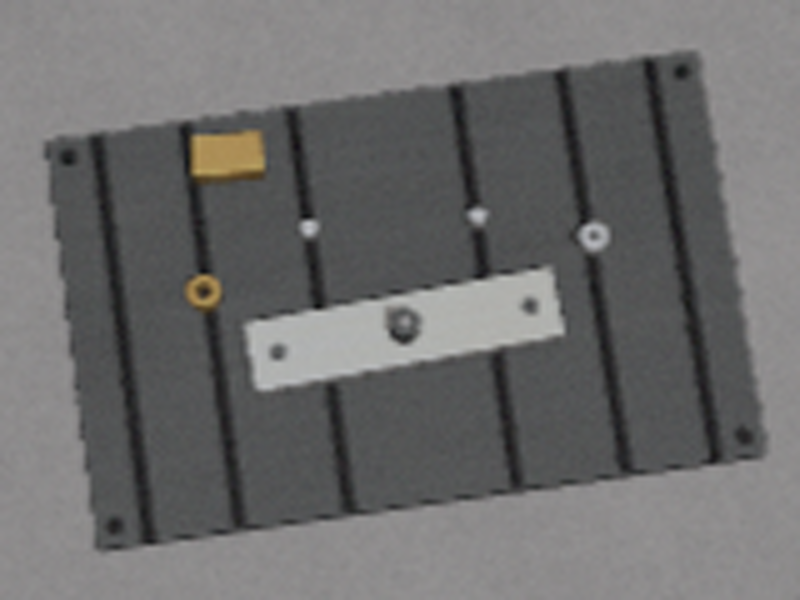

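View pics/scz.png

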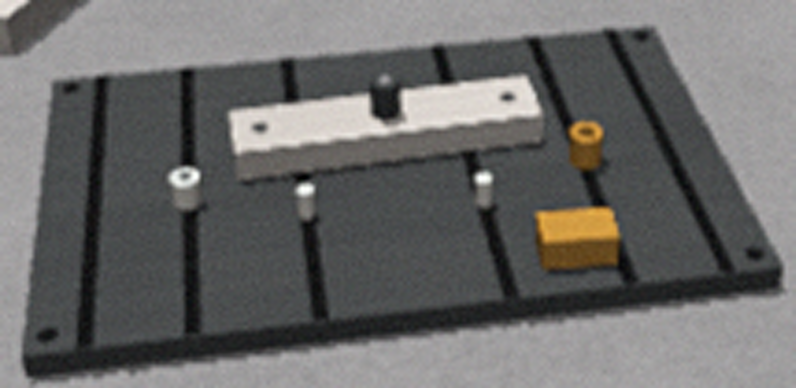

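```bash
cat >> h.py <<'E'
def bright(p):
    hsv=cv2.cvtColor(p,cv2.COLOR_RGB2HSV); return ((hsv[...,1]<50)&(hsv[...,2]>125)).astype(np.uint8)
def measure(p,roi=(125,245,205,365)):
    a,b,c,d=roi; k=4
    z=cv2.resize(p[a:b,c:d],None,fx=k,fy=k,interpolation=cv2.INTER_CUBIC)
    return z,(lambda uv:(np.atleast_2d(uv)+.5)/k-.5+[c,a])
E
python3 - <<'E'
from h import *
p=np.load("top0.npz")['p']
z,f=measure(p); m=bright(z)
n,l,s,c=cv2.connectedComponentsWithStats(m)
# only inside plate
for i in range(1,n):
    if s[i,4]<60 or s[i,2]>400: continue
    uv=f(c[i])
    print("top",s[i],uv, ray("top",uv,42))
    if s[i,4]>3000:
        r=cv2.minAreaRect(np.argwhere(l==i)[:,::-1].astype(np.float32)); q=f(cv2.boxPoints(r)); P=ray("top",q,45); print(r,P, P.mean(0),np.linalg.norm(np.diff(P,axis=0),axis=1))
p=np.load("scene0.npz")['p']
z,f=measure(p,(200,290,170,340)); m=bright(z)
n,l,s,c=cv2.connectedComponentsWithStats(m)
for i in range(1,n):
    if s[i,4]<60: continue
    uv=f(c[i]); top=f([c[i][0],s[i,1]])
    print("scene",s[i],uv, top,ray("scene",top,42))
print(R.from_rotvec(ctrl.state()['tool_rot']).as_matrix())
E
```

```text
top [375 167  15  12 134] [[300.17 167.67]] [[631.08 -91.12  42.  ]]
top [241 176  14  13 142] [[266.42 170.12]] [[619.81  28.28  42.  ]]
top [464 178  23  23 372] [[323.47 171.8 ]] [[ 617.81 -173.71   42.  ]]
top [  195   214   257    99 13198] [[285.29 190.5 ]] [[547.9  -39.69  42.  ]]
((322.969482421875, 263.20819091796875), (57.99114990234375, 252.67295837402344), 79.62925720214844) [[ 550.46   73.86   45.  ]
 [ 595.58 -144.03   45.  ]
 [ 544.76 -153.46   45.  ]
 [ 500.05   63.4    45.  ]] [547.71 -40.05  45.  ] [222.51  51.69 221.43]
scene [    0     0   680   105 25679] [[240.27 205.37]] [[240.27 199.62]] [[416.4  -81.04  42.  ]]
scene [  167    61   339    87 14822] [[252.85 225.54]] [[252.85 214.88]] [[496.82 -41.37  42.  ]]
scene [331  62  10   8  67] [[253.49 216.03]] [[253.49 215.12]] [[498.07 -39.57  42.  ]]
scene [102 160  35  26 680] [[199.32 242.68]] [[199.32 239.62]] [[ 607.95 -172.16   42.  ]]
scene [433 165  20  17 267] [[280.3  242.86]] [[280.3  240.88]] [[614.12  31.49  42.  ]]
scene [239 178  22  16 272] [[232.01 245.94]] [[232.01 244.12]] [[626.63 -88.5   42.  ]]
scene [  255   309   425    51 11253] [[302.84 285.23]] [[302.84 276.88]] [[744.91  78.4   42.  ]]
[[-0.91  0.41 -0.  ]
 [ 0.41  0.91 -0.  ]
 [ 0.   -0.   -1.  ]]
```

Call:
{"name": "move_arm", "arguments": {"steps": [[0.1,0,0,0,0.0374],[0.1,0,0,0,0.0374],[0.1,0,0,0,0.0374],[0.1,0,0,0,0.0374],[0.1,0,0,0,0.0374],[0.1,0,0,0,0.0374],[0.1,0,0,0,0.0374],[0.1,0,0,0,0.0374],[0.1,0,0,0,0.0374],[0.1,0,0,0,0]]}}

```text
time_s: 0.93
tool_pos: [264.8, 593.2, 241.6]
tool_rot: [2.117, 2.321, -0.002]
wrist_force: [0.2, 0.2, 0.1]
finger_gap: 38.1
```

```bash
cat >> h.py <<'E'
n_=np.array([.9956,.094]); t_=np.array([-.094,.9956])
def st(target=None):
    s=ctrl.state(); M=R.from_rotvec(s['tool_rot']).as_matrix()
    print("t",s['time_s'],"pos",s['tool_pos'],"gap",s['finger_gap'],"yaw_y",np.degrees(np.arctan2(M[1,1],M[0,1])),"F",s['wrist_force'],"Fn,Ft",s['wrist_force'][:2]@n_,s['wrist_force'][:2]@t_,"tq",s['torque'],"j",s['joints'])
    if target is not None:
        d=M.T@(np.array(target)-s['tool_pos']); print("tool delta",d,"share",(d/500).round(4))
    return s,M
E
python3 -c "
from h import *
st([547.7,-40,241])"
```

```text
t 0.9333 pos [264.77 593.25 241.57] gap 38.09990176221745 yaw_y 5.254316889550367 F [0.22 0.22 0.12] Fn,Ft 0.2355076368412535 0.19439068892381015 tq [ 0.01  0.   -0.03] j [1.07 0.12 1.65 0.   1.37 0.98]
tool delta [-656.49  223.75    1.08] share [-1.31  0.45  0.  ]
```

Call:
{"name": "move_arm", "arguments": {"steps": [[0.1,-0.0656,0.0224,0,0],[0.1,-0.0656,0.0224,0,0],[0.1,-0.0656,0.0224,0,0],[0.1,-0.0656,0.0224,0,0],[0.1,-0.0656,0.0224,0,0],[0.1,-0.0656,0.0224,0,0],[0.1,-0.0656,0.0224,0,0],[0.1,-0.0656,0.0224,0,0],[0.1,-0.0656,0.0224,0,0],[0.1,-0.0656,0.0224,0,0]]}}

```text
time_s: 1.77
tool_pos: [407.2, 275.8, 242.1]
tool_rot: [2.111, 2.327, -0.0]
wrist_force: [0.7, 0.3, -0.7]
finger_gap: 38.3
```

Call:
{"name": "move_arm", "arguments": {"steps": [[0.1,-0.0656,0.0224,0,0],[0.1,-0.0656,0.0224,0,0],[0.1,-0.0656,0.0224,0,0],[0.1,-0.0656,0.0224,0,0],[0.1,-0.0656,0.0224,0,0],[0.1,-0.0656,0.0224,0,0],[0.1,-0.0656,0.0224,0,0],[0.1,-0.0656,0.0224,0,0],[0.1,-0.0656,0.0224,0,0],[0.1,-0.0656,0.0224,0,0]]}}

```text
time_s: 2.6
tool_pos: [549.4, -40.4, 242.0]
tool_rot: [-2.111, -2.326, 0.0]
wrist_force: [-0.4, 1.1, 1.1]
finger_gap: 38.3
```

Call:
{"name": "move_arm", "arguments": {"steps": [[0.1,0,0,0,0],[0.1,0,0,0,0],[0.1,0,0,0,0]]}}

```text
time_s: 2.85
tool_pos: [548.9, -38.4, 241.9]
tool_rot: [-2.113, -2.323, 0.0]
wrist_force: [-0.5, 1.0, -0.1]
finger_gap: 38.4
```

```bash
python3 -c "
from h import *
p,d=ctrl.snapshot('scene'); cv2.imwrite('pics/s1.png',p[:,:,::-1])
st([547.7,-40,58])"
```

```text
t 2.9 pos [548.77 -37.88 241.98] gap 38.31131026133744 yaw_y 5.4706157568043805 F [0.35 0.49 0.15] Fn,Ft 0.396733400927159 0.4554974019401541 tq [ 0.02 -0.05  0.06] j [-0.17 -0.1   1.87  0.    1.37 -0.26]
tool delta [ -2.11  -1.13 183.98] share [-0.   -0.    0.37]
```

View pics/s1.png

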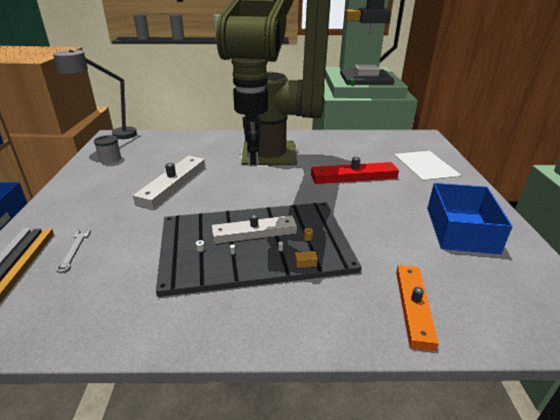

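Call:
{"name": "move_arm", "arguments": {"steps": [[0.1,-0.002,-0.001,0.06,0],[0.1,-0.002,-0.001,0.06,0],[0.1,0,0,0.06,0],[0.1,0,0,0.06,0],[0.1,0,0,0,0],[0.1,0,0,0,0]]}}

```text
time_s: 3.4
tool_pos: [546.8, -39.3, 120.8]
tool_rot: [-2.11, -2.323, 0.003]
wrist_force: [0.2, 0.1, 0.4]
finger_gap: 38.0
```

```bash
python3 -c "
from h import *
for n in ('scene','top'):
    p,d=ctrl.snapshot(n); a,b,c,e=(125,245,205,365) if n=='top' else (150,290,160,350)
    cv2.imwrite(f'pics/{n}2.png',cv2.resize(p[a:b,c:e,::-1],None,fx=4,fy=4,interpolation=cv2.INTER_CUBIC))
st([546.5,-40,58])"
```

```text
t 3.5 pos [549.6  -40.22 124.61] gap 38.16506661445657 yaw_y 5.446475743400872 F [ 0.08 -0.4   0.42] Fn,Ft 0.04507966456260432 -0.40241842953514567 tq [-0.04  0.02 -0.04] j [-0.17  0.01  1.98  0.    1.15 -0.27]
tool delta [ 0.56 -3.27 66.6 ] share [ 0.   -0.01  0.13]
```

View pics/scene2.png

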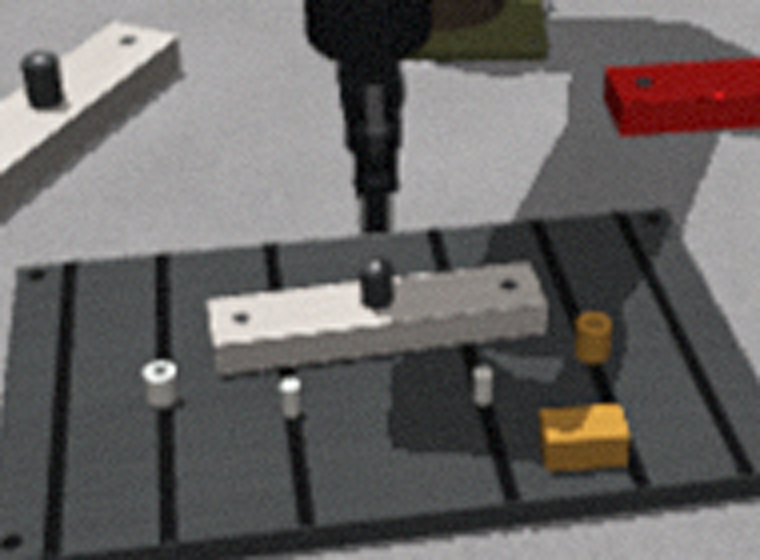

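Call:
{"name": "move_arm", "arguments": {"steps": [[0.1,0,-0.002,0.03,0],[0.1,0,-0.002,0.03,0],[0.1,0,0,0.03,0],[0.1,0,0,0.02,0],[0.1,0,0,0,0],[0.1,0,0,0,0],[0.1,0,0,0,0],[0.1,0,0,0,0]]}}

```text
time_s: 4.17
tool_pos: [547.6, -41.1, 69.0]
tool_rot: [2.113, 2.321, 0.002]
wrist_force: [-0.3, 0.6, 0.5]
finger_gap: 38.4
```

```bash
python3 -c "
from h import *
for n in ('scene','top'):
    p,d=ctrl.snapshot(n); a,b,c,e=(125,245,205,365) if n=='top' else (150,290,160,350)
    cv2.imwrite(f'pics/{n}3.png',cv2.resize(p[a:b,c:e,::-1],None,fx=4,fy=4,interpolation=cv2.INTER_CUBIC))
st([546.5,-40,58])"
```

```text
t 4.2667 pos [547.23 -41.06  68.49] gap 38.516155872169655 yaw_y 5.364264559538036 F [ 0.24  0.25 -0.48] Fn,Ft 0.2578886509191538 0.22551534147844646 tq [-0.01  0.04  0.  ] j [-0.17  0.08  2.01 -0.    1.05 -0.27]
tool delta [ 1.12 -0.65 10.49] share [ 0.   -0.    0.02]
```

View pics/scene3.png

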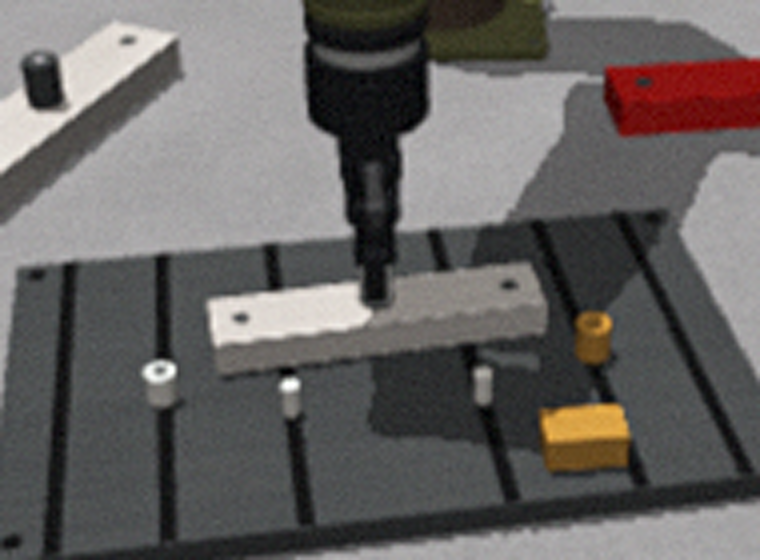

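View pics/top3.png

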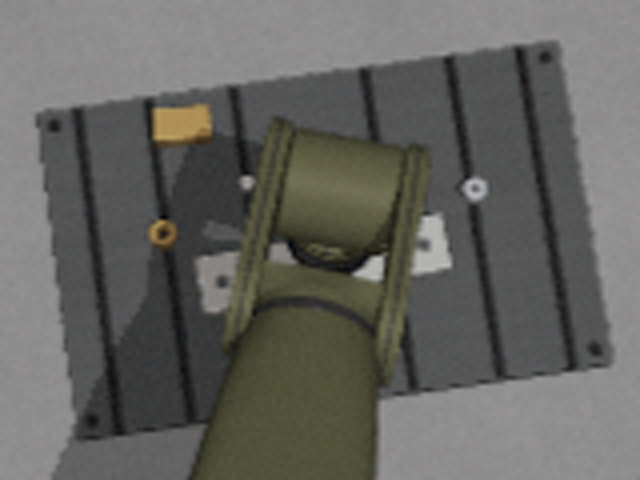

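Call:
{"name": "move_arm", "arguments": {"steps": [[0.1,0,0,0.006,0],[0.1,0,0,0.006,0],[0.1,0,0,0.005,0],[0.1,0,0,0,0],[0.1,0,0,0,0],[0.1,0,0,0,0],[0.3,0,0,0,0],[0.3,0,0,0,0],[0.3,0,0,0,0],[0.3,0,0,0,0]]}}

```text
time_s: 5.1
tool_pos: [546.5, -41.0, 58.9]
tool_rot: [2.115, 2.323, 0.0]
wrist_force: [0.0, -0.4, -0.2]
finger_gap: 29.8
```

```bash
python3 -c "
from h import *
st([546.5,-40,58])"
```

```text
t 5.1 pos [546.52 -40.96  58.94] gap 29.78051954862806 yaw_y 5.360596162777549 F [ 0.05 -0.44 -0.18] Fn,Ft 0.00549336556766122 -0.43967672406156 tq [ 0.02 -0.01  0.01] j [-0.17  0.09  2.02 -0.    1.03 -0.27]
tool delta [0.96 0.07 0.94] share [0. 0. 0.]
```

Call:
{"name": "move_arm", "arguments": {"steps": [[0.3,0,0.003,0,0],[0.3,0,0.003,0,0],[0.3,0,0.003,0,0],[0.3,0,0.003,0,0],[0.3,0,0.004,0,0],[0.3,0,0.004,0,0],[0.3,0,0.004,0,0],[0.3,0,0.004,0,0],[0.3,0,0.004,0,0],[0.3,0,0.004,0,0]]}}

```text
time_s: 5.93
tool_pos: [564.5, -39.2, 58.8]
tool_rot: [-2.115, -2.323, 0.0]
wrist_force: [-1.9, 0.7, 1.4]
finger_gap: 29.6
```

```bash
python3 -c "
from h import *
st()"
```

```text
t 5.9333 pos [564.49 -39.24  58.76] gap 29.621648826462355 yaw_y 5.359626472649499 F [-1.91  0.66  1.37] Fn,Ft -1.842712691209129 0.8321838792006572 tq [-0.05  0.3  -0.04] j [-0.16  0.13  1.98 -0.    1.04 -0.26]
```

Call:
{"name": "move_arm", "arguments": {"steps": [[0.3,0,0.004,0,0],[0.3,0,0.004,0,0],[0.3,0,0.004,0,0],[0.3,0,0.004,0,0],[0.3,0,0.003,0,0],[0.3,0,0.003,0,0]]}}

```text
time_s: 6.43
tool_pos: [575.4, -38.2, 58.8]
tool_rot: [-2.115, -2.323, 0.0]
wrist_force: [-2.9, 0.8, -0.1]
finger_gap: 29.9
```

```bash
python3 -c "
from h import *
for n in ('scene',):
    p,d=ctrl.snapshot(n); a,b,c,e=(125,245,205,365) if n=='top' else (150,290,160,350)
    cv2.imwrite(f'pics/{n}4.png',cv2.resize(p[a:b,c:e,::-1],None,fx=4,fy=4,interpolation=cv2.INTER_CUBIC))
st()"
```

```text
t 6.4833 pos [575.75 -38.18  58.83] gap 29.961867105725368 yaw_y 5.359917360635517 F [-1.58  0.53 -0.64] Fn,Ft -1.5185281297791418 0.6753624326957883 tq [-0.05  0.17  0.  ] j [-0.16  0.15  1.95  0.    1.04 -0.25]
```

View pics/scene4.png

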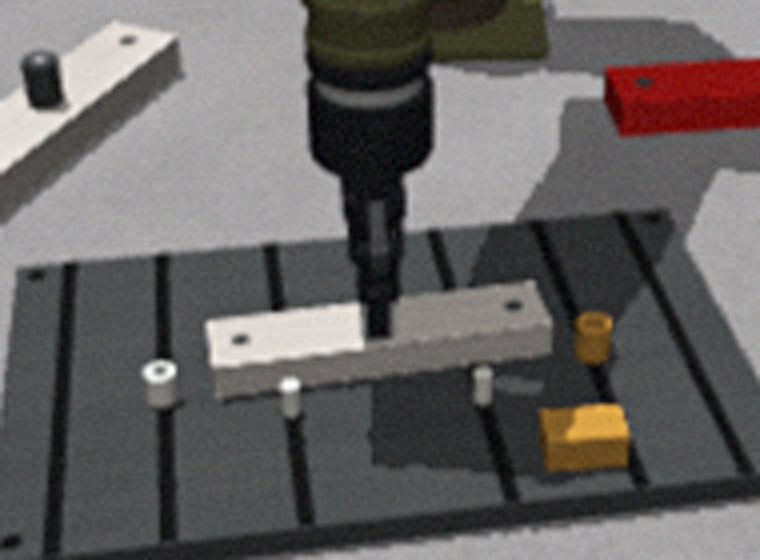

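Call:
{"name": "move_arm", "arguments": {"steps": [[0.3,0,0.002,0,0],[0.3,0,0.002,0,0],[0.3,0,0.002,0,0],[0.3,0,0.002,0,0],[0.3,0,0.002,0,0],[0.3,0,0.002,0,0],[0.3,0,0.002,0,0],[0.3,0,0.002,0,0],[0.3,0,0.002,0,0],[0.3,0,0.002,0,0]]}}

```text
time_s: 7.32
tool_pos: [585.4, -37.3, 58.8]
tool_rot: [-2.115, -2.323, 0.0]
wrist_force: [-0.9, -0.4, -0.8]
finger_gap: 29.8
```

```bash
python3 -c "
from h import *
for n in ('scene',):
    p,d=ctrl.snapshot(n); a,b,c,e=(125,245,205,365) if n=='top' else (150,290,160,350)
    cv2.imwrite(f'pics/{n}5.png',cv2.resize(p[a:b,c:e,::-1],None,fx=4,fy=4,interpolation=cv2.INTER_CUBIC))
st()"
```

```text
t 7.3667 pos [585.57 -37.29  58.81] gap 29.83035974682836 yaw_y 5.357260113341399 F [-1.01  0.47  0.27] Fn,Ft -0.9648970300978605 0.5663685279224665 tq [0.02 0.12 0.03] j [-0.16  0.17  1.93  0.    1.04 -0.25]
```

View pics/scene5.png

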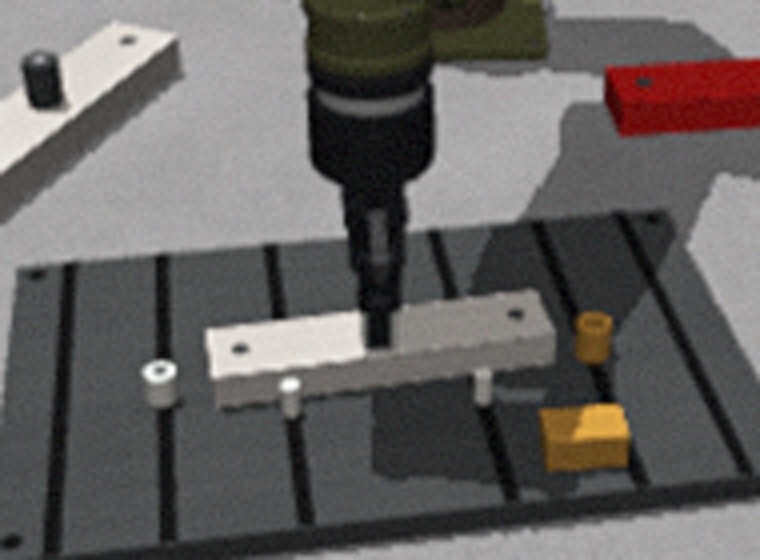

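Call:
{"name": "move_arm", "arguments": {"steps": [[0.3,0,0.0015,0,0],[0.3,0,0.0015,0,0],[0.3,0,0.0015,0,0],[0.3,0,0.0015,0,0],[0.3,0,0.0015,0,0]]}}

```text
time_s: 7.78
tool_pos: [589.1, -36.9, 58.8]
tool_rot: [-2.115, -2.323, 0.0]
wrist_force: [-1.7, 0.4, -0.2]
finger_gap: 29.9
```

Call:
{"name": "move_arm", "arguments": {"steps": [[0.3,0,0.001,0,0],[0.3,0,0.001,0,0],[0.3,0,0.001,0,0],[0.3,0,0.001,0,0]]}}

```text
time_s: 8.12
tool_pos: [591.0, -36.8, 58.8]
tool_rot: [-2.115, -2.323, 0.0]
wrist_force: [-2.6, 0.4, 0.3]
finger_gap: 29.9
```

Call:
{"name": "move_arm", "arguments": {"steps": [[0.3,0,0.001,0,0],[0.3,0,0.001,0,0],[0.3,0,0.001,0,0],[0.3,0,0.001,0,0]]}}

```text
time_s: 8.45
tool_pos: [592.8, -36.5, 58.8]
tool_rot: [-2.115, -2.322, 0.001]
wrist_force: [-2.3, 0.1, 1.6]
finger_gap: 29.9
```

```bash
python3 -c "
from h import *
for n in ('scene',):
    p,d=ctrl.snapshot(n); a,b,c,e=(125,245,205,365) if n=='top' else (150,290,160,350)
    cv2.imwrite(f'pics/{n}6.png',cv2.resize(p[a:b,c:e,::-1],None,fx=4,fy=4,interpolation=cv2.INTER_CUBIC))
st()"
```

```text
t 8.5 pos [592.94 -36.53  58.81] gap 29.99749635962771 yaw_y 5.358874157823978 F [-1.91 -0.82  0.75] Fn,Ft -1.9790775575801323 -0.633185933686858 tq [-0.02  0.37 -0.02] j [-0.15  0.18  1.91  0.    1.04 -0.25]
```

View pics/scene6.png

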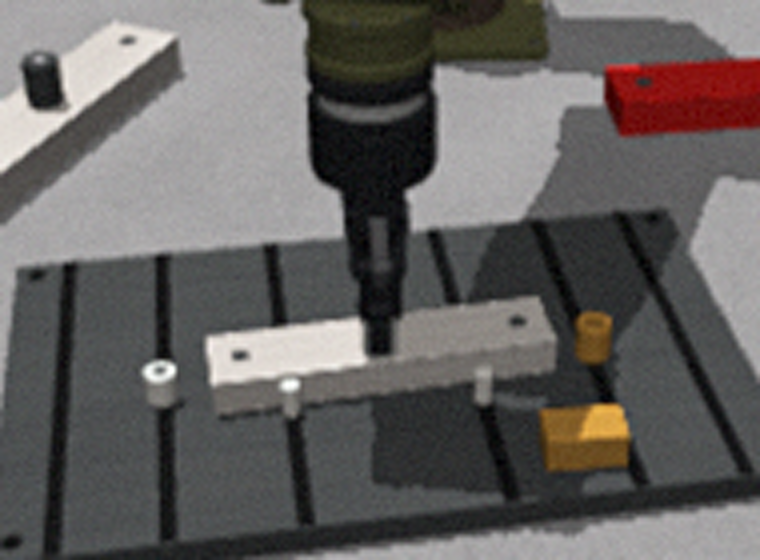

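Call:
{"name": "move_arm", "arguments": {"steps": [[0.3,0,0.0005,0,0],[0.3,0,0.0005,0,0],[0.3,0,0.0005,0,0],[0.3,0,0.0005,0,0]]}}

```text
time_s: 8.83
tool_pos: [593.9, -36.4, 58.8]
tool_rot: [-2.115, -2.323, 0.0]
wrist_force: [-2.7, 0.4, -0.3]
finger_gap: 29.9
```

Call:
{"name": "move_arm", "arguments": {"steps": [[0.3,0,0.0005,0,0],[0.3,0,0.0005,0,0],[0.3,0,0.0005,0,0],[0.3,0,0.0005,0,0]]}}

```text
time_s: 9.17
tool_pos: [595.0, -36.4, 58.8]
tool_rot: [-2.115, -2.323, 0.0]
wrist_force: [-2.6, 0.1, 0.7]
finger_gap: 29.4
```

Call:
{"name": "move_arm", "arguments": {"steps": [[0.3,0,0.0005,0,0],[0.3,0,0.0005,0,0],[0.3,0,0.0005,0,0],[0.3,0,0.0005,0,0]]}}

```text
time_s: 9.5
tool_pos: [596.0, -36.3, 58.8]
tool_rot: [-2.115, -2.323, 0.0]
wrist_force: [-3.2, 0.8, 0.4]
finger_gap: 29.8
```

```bash
python3 -c "
from h import *
for n in ('scene',):
    p,d=ctrl.snapshot(n); a,b,c,e=(200,270,180,320)
    cv2.imwrite(f'pics/{n}7.png',cv2.resize(p[a:b,c:e,::-1],None,fx=5,fy=5,interpolation=cv2.INTER_CUBIC))
st()"
```

```text
t 9.55 pos [596.05 -36.26  58.83] gap 29.94323524504629 yaw_y 5.361442354056874 F [-2.06  0.9  -0.37] Fn,Ft -1.9629673792254132 1.0925058699952006 tq [ 0.06  0.36 -0.01] j [-0.15  0.19  1.91  0.    1.05 -0.24]
```

View pics/scene7.png

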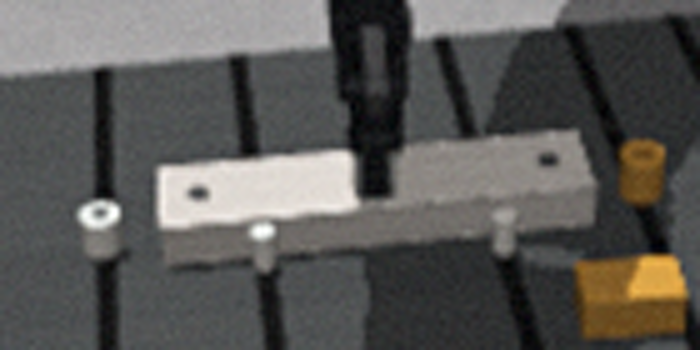

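Call:
{"name": "move_arm", "arguments": {"steps": [[0.3,0,0.0004,0,0],[0.3,0,0.0004,0,0],[0.3,0,0.0004,0,0],[0.3,0,0.0004,0,0]]}}

```text
time_s: 9.88
tool_pos: [596.8, -36.2, 58.8]
tool_rot: [2.115, 2.323, 0.0]
wrist_force: [-2.4, 0.0, -0.5]
finger_gap: 30.3
```

Call:
{"name": "move_arm", "arguments": {"steps": [[0.3,0,0.0004,0,0],[0.3,0,0.0004,0,0],[0.3,0,0.0004,0,0],[0.3,0,0.0004,0,0]]}}

```text
time_s: 10.22
tool_pos: [597.5, -36.1, 58.8]
tool_rot: [-2.115, -2.323, 0.0]
wrist_force: [-2.7, 1.0, -1.0]
finger_gap: 29.9
```

```bash
python3 -c "
from h import *
st()"
```

```text
t 10.2167 pos [597.55 -36.14  58.78] gap 29.889587354909978 yaw_y 5.359352662241925 F [-2.65  1.05 -0.95] Fn,Ft -2.5410052688044913 1.2916000769395084 tq [ 0.09  0.42 -0.03] j [-0.15  0.19  1.9  -0.    1.05 -0.24]
```

Call:
{"name": "move_arm", "arguments": {"steps": [[0.3,0,0.0004,0,0],[0.3,0,0.0004,0,0],[0.3,0,0.0004,0,0]]}}

```text
time_s: 10.47
tool_pos: [598.2, -36.1, 58.8]
tool_rot: [-2.115, -2.323, 0.0]
wrist_force: [-3.3, 0.6, 0.4]
finger_gap: 30.0
```

```bash
python3 -c "
from h import *
for n in ('scene',):
    p,d=ctrl.snapshot(n); a,b,c,e=(200,270,180,320)
    cv2.imwrite(f'pics/{n}8.png',cv2.resize(p[a:b,c:e,::-1],None,fx=5,fy=5,interpolation=cv2.INTER_CUBIC))
st()"
```

```text
t 10.5167 pos [598.21 -36.08  58.81] gap 29.780784812628244 yaw_y 5.357805646937665 F [-2.9  -0.05 -0.56] Fn,Ft -2.8926395420174567 0.22585694679540536 tq [0.07 0.43 0.  ] j [-0.15  0.19  1.9   0.    1.05 -0.24]
```

View pics/scene8.png

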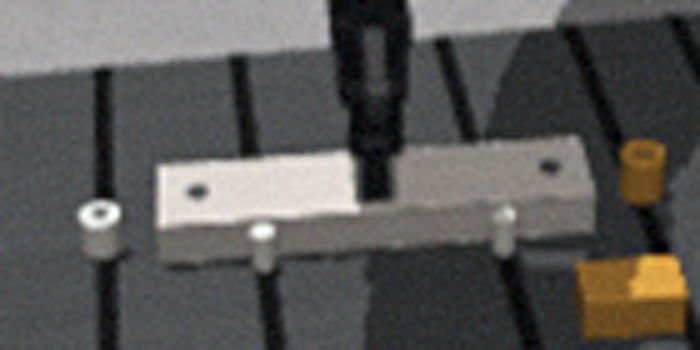

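```bash
python3 -c "
from h import *
f=lambda q:(np.array(q)+.5)/5-.5+[180,200]
P=ray('scene',f([(198,191),(550,166)]),45);d=P[1]-P[0];print(P,np.degrees(np.arctan2(-d[0],d[1])))
P=ray('scene',f([(263,230),(505,214)]),42);d=P[1]-P[0];print(P,np.degrees(np.arctan2(-d[0],d[1])))
"
```

```text
[[ 604.59 -122.35   45.  ]
 [ 584.33   56.08   45.  ]] 6.47691483465198
[[632.49 -87.57  42.  ]
 [620.32  32.08  42.  ]] 5.806501172445221
```

Call:
{"name": "move_arm", "arguments": {"steps": [[0.3,0,0.0004,0,0],[0.3,0,0.0004,0,0],[0.3,0,0.0004,0,0]]}}

```text
time_s: 10.77
tool_pos: [598.8, -36.0, 58.8]
tool_rot: [-2.115, -2.323, 0.0]
wrist_force: [-2.1, 0.1, 0.6]
finger_gap: 29.9
```

```bash
python3 -c "
from h import *
st()"
```

```text
t 10.7667 pos [598.76 -36.01  58.82] gap 29.896977701461932 yaw_y 5.360602375634876 F [-2.05  0.07  0.59] Fn,Ft -2.0382668634571828 0.26482847847170893 tq [0.12 0.48 0.  ] j [-0.15  0.2   1.9   0.    1.05 -0.24]
```

Call:
{"name": "move_arm", "arguments": {"steps": [[0.3,0,0.0004,0,0],[0.3,0,0.0004,0,0],[0.3,0,0,0,0]]}}

```text
time_s: 11.02
tool_pos: [599.2, -36.0, 58.8]
tool_rot: [2.115, 2.323, 0.0]
wrist_force: [-2.7, 0.3, -0.8]
finger_gap: 29.9
```

```bash
python3 -c "
from h import *
for n in ('scene',):
    p,d=ctrl.snapshot(n); a,b,c,e=(200,270,180,320)
    cv2.imwrite(f'pics/{n}9.png',cv2.resize(p[a:b,c:e,::-1],None,fx=5,fy=5,interpolation=cv2.INTER_CUBIC))
st()"
```

```text
t 11.0667 pos [599.19 -35.98  58.8 ] gap 29.898678172041667 yaw_y 5.360263906777084 F [-3.86 -0.02  0.26] Fn,Ft -3.846223341953013 0.3411016674497408 tq [ 0.1   0.41 -0.03] j [-0.15  0.2   1.9   0.    1.05 -0.24]
```

View pics/scene9.png

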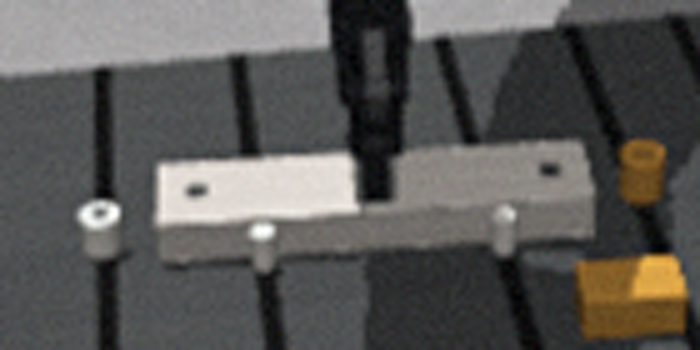

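Call:
{"name": "move_arm", "arguments": {"steps": [[0.3,0,0.0004,0,0],[0.3,0,0.0004,0,0],[0.3,0,0,0,0]]}}

```text
time_s: 11.32
tool_pos: [599.2, -36.0, 58.8]
tool_rot: [-2.115, -2.322, 0.001]
wrist_force: [-3.7, 0.6, 1.6]
finger_gap: 29.7
```

```bash
cat >> h.py <<'E'
def avg(k=6):
    F=[];T=[];Q=[]
    for i in range(k):
        p,d=ctrl.snapshot('scene'); s=ctrl.state(); F.append(s['wrist_force']);T.append(s['torque']);Q.append(s['tool_pos'])
    F=np.mean(F,0);print("t",s['time_s'],"pos",np.mean(Q,0),"Fn,Ft",F[:2]@n_,F[:2]@t_,"Fz",F[2],"tq",np.mean(T,0)); return p
E
python3 -c "
from h import *
avg()"
```

```text
t 11.6167 pos [599.25 -35.97  58.78] Fn,Ft -5.185167588743946 0.6674816588257693 Fz 1.6923758279711534 tq [0.01 0.8  0.01]
```

Call:
{"name": "move_arm", "arguments": {"steps": [[0.3,0,0.0004,0,0],[0.3,0,0.0004,0,0],[0.3,0,0,0,0]]}}

```text
time_s: 11.87
tool_pos: [599.3, -36.0, 58.7]
tool_rot: [-2.114, -2.322, 0.002]
wrist_force: [-6.4, -0.1, 2.7]
finger_gap: 30.0
```

```bash
python3 -c "
from h import *
avg()"
```

```text
t 12.1667 pos [599.3  -35.96  58.74] Fn,Ft -6.476817525501941 0.9163568386448159 Fz 3.0568093789825106 tq [-0.01  1.07 -0.02]
```

Both pins carry load: the bar has stopped and the push has held at about 5 to 6.5 N. Now I'll centre the cage on the post, turn it 45°, and push diagonally.

Call:
{"name": "move_arm", "arguments": {"steps": [[0.3,0,-0.002,0,0],[0.3,0,-0.004,0,0],[0.3,0,-0.0034,0,0],[0.3,0,0,0,0],[0.3,0,0,0,0],[0.3,0,0,0,0]]}}

```text
time_s: 12.67
tool_pos: [595.7, -36.5, 59.1]
tool_rot: [2.115, 2.322, 0.001]
wrist_force: [-0.7, -0.1, -0.5]
finger_gap: 29.8
```

```bash
python3 -c "
from h import *
p=avg(3)
z=p[200:270,180:320,::-1]
cv2.imwrite('pics/s10.png',cv2.resize(z,None,fx=5,fy=5,interpolation=cv2.INTER_CUBIC))
"
```

```text
t 12.8167 pos [595.56 -36.4   58.99] Fn,Ft 0.04432634510078631 -0.0019167168929606093 Fz 0.004314994523614187 tq [-0.04 -0.   -0.  ]
```

View pics/s10.png

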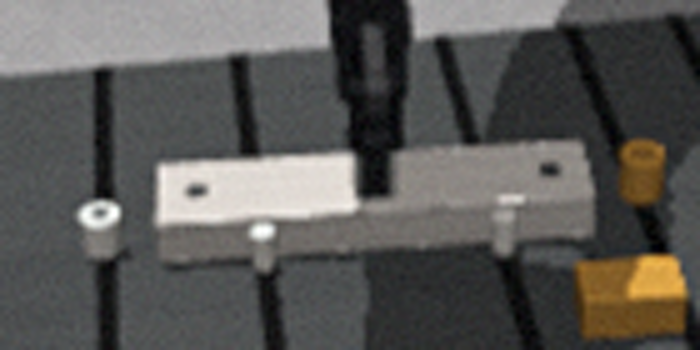

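Call:
{"name": "move_arm", "arguments": {"steps": [[0.3,0.003,0,0,0.025],[0.3,0,0,0,0.025],[0.3,0,0,0,0.025],[0.3,0,0,0,0.025],[0.3,0,0,0,0.025],[0.3,0,0,0,0.025],[0.3,0,0,0,0.025],[0.3,0,0,0,0.025],[0.3,0,0,0,0.025],[0.3,0,0,0,0.025]]}}

```text
time_s: 13.65
tool_pos: [595.3, -34.9, 58.8]
tool_rot: [2.845, 1.331, 0.0]
wrist_force: [-0.5, 0.4, 0.6]
finger_gap: 29.6
```

Call:
{"name": "move_arm", "arguments": {"steps": [[0.3,0,0,0,0],[0.3,0,0,0,0],[0.3,0,0,0,0]]}}

```text
time_s: 13.9
tool_pos: [595.2, -34.9, 58.8]
tool_rot: [2.842, 1.339, 0.0]
wrist_force: [-0.9, 0.2, -1.1]
finger_gap: 29.9
```

```bash
python3 -c "
from h import *
p=avg(3);s,M=st();print(M)
z=p[200:270,180:320,::-1]
cv2.imwrite('pics/s11.png',cv2.resize(z,None,fx=5,fy=5,interpolation=cv2.INTER_CUBIC))
print('tool comps of -t:',M[:2,:2].T@(-t_),'of n',M[:2,:2].T@n_)
"
```

```text
t 14.05 pos [595.16 -34.87  58.83] Fn,Ft -0.08580719580560216 -0.03223184641391204 Fz 0.09988078476096379 tq [0.01 0.02 0.01]
t 14.05 pos [595.16 -34.88  58.84] gap 30.060991203947847 yaw_y -39.594323199088095 F [-0.21 -0.71 -0.35] Fn,Ft -0.27968558009272215 -0.683367851710714 tq [-0.02  0.01  0.02] j [-0.15  0.19  1.91 -0.    1.05  0.54]
[[ 0.64  0.77  0.  ]
 [ 0.77 -0.64 -0.  ]
 [ 0.    0.   -1.  ]]
tool comps of -t: [-0.71  0.71] of n [0.71 0.71]
```

View pics/s11.png

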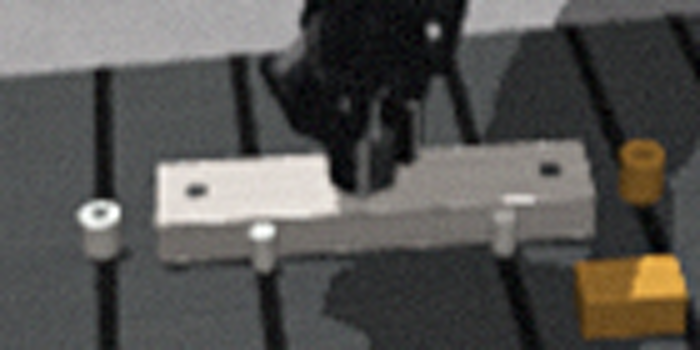

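Call:
{"name": "move_arm", "arguments": {"steps": [[0.3,0,0.003,0,0],[0.3,0,0.002,0,0],[0.3,0,0.001,0,0],[0.3,0,0.0005,0,0],[0.3,0,0,0,0]]}}

```text
time_s: 14.47
tool_pos: [597.7, -37.0, 58.8]
tool_rot: [-2.843, -1.337, -0.0]
wrist_force: [-0.2, -0.5, -0.0]
finger_gap: 29.7
```

```bash
python3 -c "
from h import *
avg(3)"
```

```text
t 14.6167 pos [597.64 -36.95  58.81] Fn,Ft 0.37595407649116863 0.21128421721078913 Fz 0.18500264058260726 tq [-0.01  0.01  0.03]
```

Call:
{"name": "move_arm", "arguments": {"steps": [[0.3,0,0.0008,0,0],[0.3,0,0.0008,0,0],[0.3,0,0,0,0]]}}

```text
time_s: 14.87
tool_pos: [598.3, -37.5, 58.8]
tool_rot: [2.843, 1.337, 0.0]
wrist_force: [-0.2, -1.0, -0.1]
finger_gap: 29.6
```

```bash
python3 -c "
from h import *
avg(3)"
```

```text
t 15.0167 pos [598.27 -37.46  58.83] Fn,Ft 0.06154111739458806 -0.15060851317571142 Fz -0.030705061937582944 tq [-0.   -0.01  0.  ]
```

Call:
{"name": "move_arm", "arguments": {"steps": [[0.3,0,0.0008,0,0],[0.3,0,0.0008,0,0],[0.3,0,0,0,0]]}}

```text
time_s: 15.27
tool_pos: [598.6, -37.7, 58.7]
tool_rot: [-2.842, -1.336, 0.001]
wrist_force: [-0.1, 1.2, 1.4]
finger_gap: 29.8
```

```bash
python3 -c "
from h import *
avg(3)"
```

```text
t 15.4167 pos [598.59 -37.74  58.78] Fn,Ft -1.7398817526507337 1.6919867117210896 Fz 1.0408749666594141 tq [0.22 0.28 0.02]
```

Call:
{"name": "move_arm", "arguments": {"steps": [[0.3,0,0.0008,0,0],[0.3,0,0.0008,0,0],[0.3,0,0,0,0]]}}

```text
time_s: 15.67
tool_pos: [598.7, -38.1, 58.7]
tool_rot: [-2.841, -1.336, 0.003]
wrist_force: [-4.9, 3.5, 3.4]
finger_gap: 29.7
```

```bash
python3 -c "
from h import *
avg(3)"
```

```text
t 15.8167 pos [598.7  -38.06  58.71] Fn,Ft -4.457589520039739 2.9598469675770613 Fz 3.585512359333491 tq [0.47 0.78 0.01]
```

Call:
{"name": "move_arm", "arguments": {"steps": [[0.3,-0.0007,0.0007,0,0],[0.3,-0.0007,0.0007,0,0],[0.3,-0.0007,0.0007,0,0],[0.3,-0.0007,0.0007,0,0]]}}

```text
time_s: 16.15
tool_pos: [598.9, -40.0, 58.7]
tool_rot: [-2.841, -1.336, 0.003]
wrist_force: [-4.8, 2.8, 3.0]
finger_gap: 30.2
```

```bash
python3 -c "
from h import *
avg(3)"
```

```text
t 16.3 pos [598.9  -40.08  58.72] Fn,Ft -4.756220140065443 3.178223456570277 Fz 3.9755162703441145 tq [0.44 0.75 0.01]
```

Call:
{"name": "move_arm", "arguments": {"steps": [[0.3,-0.0014,0.0014,0,0],[0.3,-0.0014,0.0014,0,0],[0.3,-0.0014,0.0014,0,0],[0.3,-0.0014,0.0014,0,0]]}}

```text
time_s: 16.63
tool_pos: [599.3, -44.0, 58.7]
tool_rot: [-2.841, -1.336, 0.002]
wrist_force: [-4.4, 3.4, 3.9]
finger_gap: 29.5
```

```bash
python3 -c "
from h import *
p=avg(3);st()
z=p[200:270,180:320,::-1]
cv2.imwrite('pics/s12.png',cv2.resize(z,None,fx=5,fy=5,interpolation=cv2.INTER_CUBIC))
"
```

```text
t 16.7833 pos [599.28 -44.15  58.71] Fn,Ft -4.5158413063501746 2.2203736355004504 Fz 3.521706945112291 tq [0.39 0.76 0.01]
t 16.7833 pos [599.29 -44.16  58.7 ] gap 29.831979949277446 yaw_y -39.6368126737388 F [-4.21  0.99  3.73] Fn,Ft -4.101171317538575 1.3826079338663075 tq [0.37 0.82 0.02] j [-0.16  0.2   1.9   0.    1.05  0.53]
```

View pics/s12.png

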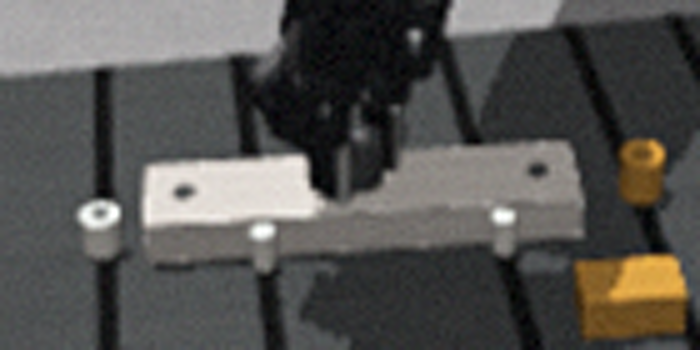

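Call:
{"name": "move_arm", "arguments": {"steps": [[0.3,-0.0014,0.0014,0,0],[0.3,-0.0014,0.0014,0,0],[0.3,-0.0014,0.0014,0,0],[0.3,-0.0014,0.0014,0,0],[0.3,-0.0014,0.0014,0,0],[0.3,-0.0014,0.0014,0,0]]}}

```text
time_s: 17.28
tool_pos: [599.8, -49.9, 58.7]
tool_rot: [-2.841, -1.336, 0.002]
wrist_force: [-5.3, 3.8, 3.5]
finger_gap: 29.9
```

```bash
python3 -c "
from h import *
p=avg(3)
z=p[200:270,180:320,::-1]
cv2.imwrite('pics/s13.png',cv2.resize(z,None,fx=5,fy=5,interpolation=cv2.INTER_CUBIC))
"
```

```text
t 17.4333 pos [599.85 -50.08  58.72] Fn,Ft -4.647094069286401 2.8957652949304946 Fz 3.4424334600194144 tq [0.39 0.77 0.01]
```

View pics/s13.png

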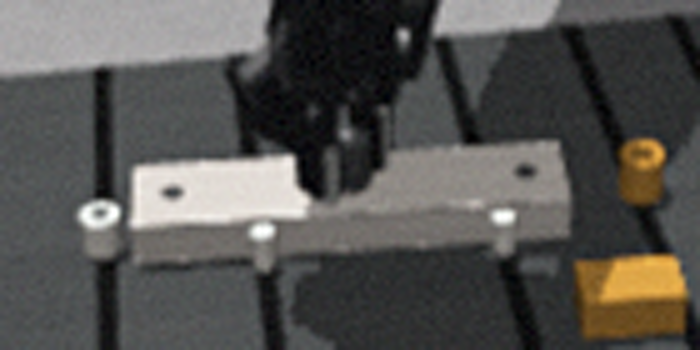

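Call:
{"name": "move_arm", "arguments": {"steps": [[0.3,-0.0007,0.0007,0,0],[0.3,-0.0007,0.0007,0,0],[0.3,-0.0007,0.0007,0,0],[0.3,-0.0007,0.0007,0,0],[0.3,-0.0007,0.0007,0,0]]}}

```text
time_s: 17.85
tool_pos: [600.1, -52.3, 58.7]
tool_rot: [-2.841, -1.336, 0.002]
wrist_force: [-5.1, 4.1, 3.4]
finger_gap: 29.9
```

```bash
python3 -c "
from h import *
p=avg(3)
z=p[200:270,180:320,::-1]
cv2.imwrite('pics/s14.png',cv2.resize(z,None,fx=5,fy=5,interpolation=cv2.INTER_CUBIC))
"
```

```text
t 18.0 pos [600.08 -52.43  58.71] Fn,Ft -4.432921439730907 3.132724619026355 Fz 3.143432430833242 tq [0.46 0.75 0.01]
```

View pics/s14.png

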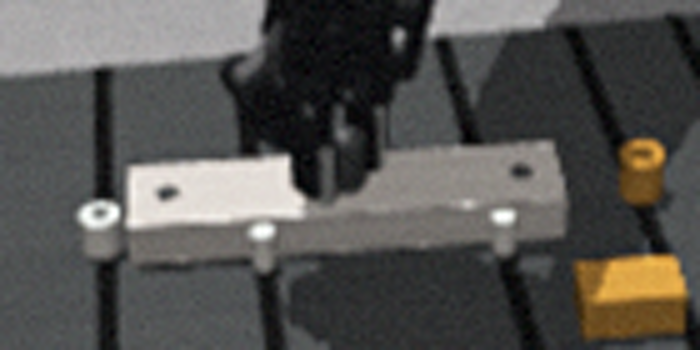

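Roughly 3 mm remain to the stop, so I'll go slower.

Call:
{"name": "move_arm", "arguments": {"steps": [[0.3,-0.0004,0.0004,0,0],[0.3,-0.0004,0.0004,0,0],[0.3,-0.0004,0.0004,0,0],[0.3,-0.0004,0.0004,0,0]]}}

```text
time_s: 18.33
tool_pos: [600.2, -53.5, 58.7]
tool_rot: [-2.842, -1.336, 0.002]
wrist_force: [-4.1, 2.7, 3.8]
finger_gap: 29.4
```

```bash
python3 -c "
from h import *
p=avg(3)"
```

```text
t 18.4833 pos [600.19 -53.51  58.72] Fn,Ft -4.246973505494951 3.1604533192078783 Fz 3.2662553914320043 tq [0.48 0.76 0.03]
```

Call:
{"name": "move_arm", "arguments": {"steps": [[0.3,-0.0003,0.0003,0,0],[0.3,-0.0003,0.0003,0,0],[0.3,-0.0003,0.0003,0,0]]}}

```text
time_s: 18.73
tool_pos: [600.3, -54.1, 58.7]
tool_rot: [-2.842, -1.336, 0.002]
wrist_force: [-4.6, 2.1, 4.0]
finger_gap: 30.3
```

```bash
python3 -c "
from h import *
p=avg(3)"
```

```text
t 18.8833 pos [600.25 -54.13  58.73] Fn,Ft -4.680649090896521 3.3569203356083643 Fz 3.378553347903061 tq [0.45 0.77 0.  ]
```

Call:
{"name": "move_arm", "arguments": {"steps": [[0.3,-0.0003,0.0003,0,0],[0.3,-0.0003,0.0003,0,0],[0.3,-0.0003,0.0003,0,0]]}}

```text
time_s: 19.13
tool_pos: [600.3, -54.7, 58.7]
tool_rot: [-2.842, -1.336, 0.002]
wrist_force: [-5.0, 3.2, 3.8]
finger_gap: 30.0
```

```bash
python3 -c "
from h import *
p=avg(3)
z=p[200:270,180:320,::-1]
cv2.imwrite('pics/s15.png',cv2.resize(z,None,fx=5,fy=5,interpolation=cv2.INTER_CUBIC))
"
```

```text
t 19.2833 pos [600.31 -54.77  58.73] Fn,Ft -4.010763925616301 3.422639150134226 Fz 3.868940754164987 tq [0.48 0.77 0.02]
```

View pics/s15.png

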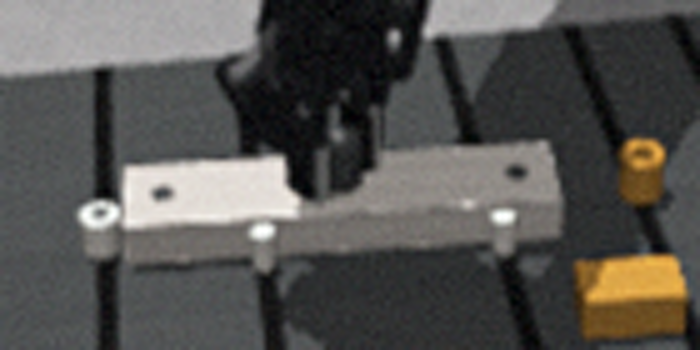

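Call:
{"name": "move_arm", "arguments": {"steps": [[0.3,-0.0003,0.0003,0,0],[0.3,-0.0003,0.0003,0,0],[0.3,0,0,0,0]]}}

```text
time_s: 19.53
tool_pos: [600.3, -55.2, 58.7]
tool_rot: [-2.842, -1.336, 0.002]
wrist_force: [-3.9, 2.1, 3.8]
finger_gap: 30.1
```

```bash
python3 -c "
from h import *
p=avg(3)"
```

```text
t 19.6833 pos [600.34 -55.19  58.72] Fn,Ft -4.466252514956643 3.0867812352486856 Fz 3.8337750952432614 tq [0.46 0.74 0.05]
```

Call:
{"name": "move_arm", "arguments": {"steps": [[0.3,-0.0003,0.0003,0,0],[0.3,-0.0003,0.0003,0,0],[0.3,0,0,0,0]]}}

```text
time_s: 19.93
tool_pos: [600.4, -55.6, 58.7]
tool_rot: [-2.842, -1.336, 0.002]
wrist_force: [-5.0, 3.1, 3.6]
finger_gap: 30.2
```

```bash
python3 -c "
from h import *
p=avg(3)"
```

```text
t 20.0833 pos [600.39 -55.61  58.72] Fn,Ft -4.06831875652318 3.7335855389307233 Fz 3.6592533246456895 tq [ 0.48  0.76 -0.  ]
```

Call:
{"name": "move_arm", "arguments": {"steps": [[0.3,-0.0003,0.0003,0,0],[0.3,-0.0003,0.0003,0,0],[0.3,0,0,0,0]]}}

```text
time_s: 20.33
tool_pos: [600.4, -56.0, 58.7]
tool_rot: [-2.842, -1.336, 0.002]
wrist_force: [-4.7, 2.2, 2.3]
finger_gap: 29.8
```

```bash
python3 -c "
from h import *
p=avg(3)"
```

```text
t 20.4833 pos [600.42 -56.03  58.72] Fn,Ft -4.312762297338803 3.170592761205743 Fz 3.692565253311827 tq [ 0.5   0.76 -0.01]
```

Still sliding freely, with no contact at the stop yet.

Call:
{"name": "move_arm", "arguments": {"steps": [[0.3,-0.0003,0.0003,0,0],[0.3,-0.0003,0.0003,0,0],[0.3,0,0,0,0]]}}

```text
time_s: 20.73
tool_pos: [600.4, -56.2, 58.7]
tool_rot: [-2.841, -1.336, 0.002]
wrist_force: [-4.2, 3.0, 3.8]
finger_gap: 30.1
```

```bash
python3 -c "
from h import *
p=avg(3)
z=p[200:270,180:320,::-1]
cv2.imwrite('pics/s16.png',cv2.resize(z,None,fx=5,fy=5,interpolation=cv2.INTER_CUBIC))
"
```

```text
t 20.8833 pos [600.45 -56.25  58.72] Fn,Ft -3.957487824379613 3.8261610280612834 Fz 3.6144730070342224 tq [0.6  0.82 0.01]
```

View pics/s16.png

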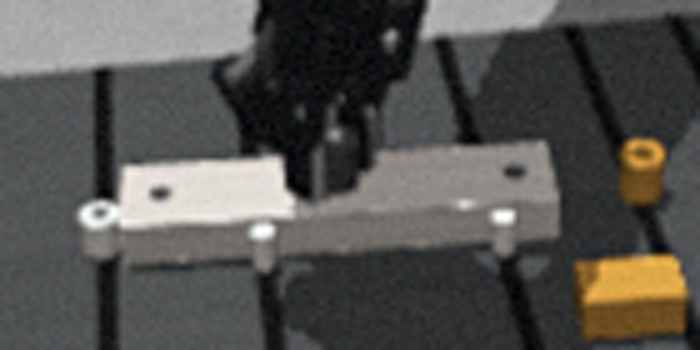

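Call:
{"name": "move_arm", "arguments": {"steps": [[0.3,-0.0003,0.0003,0,0],[0.3,-0.0003,0.0003,0,0],[0.3,0,0,0,0]]}}

```text
time_s: 21.13
tool_pos: [600.5, -56.3, 58.7]
tool_rot: [-2.841, -1.335, 0.002]
wrist_force: [-4.0, 4.8, 3.4]
finger_gap: 30.2
```

```bash
python3 -c "
from h import *
p=avg(3)"
```

```text
t 21.2833 pos [600.43 -56.29  58.7 ] Fn,Ft -4.333280744369786 4.988024827667648 Fz 3.9171539803007724 tq [ 0.78  0.79 -0.  ]
```

Call:
{"name": "move_arm", "arguments": {"steps": [[0.3,0,0.0003,0,0],[0.3,0,0,0,0],[0.3,0,0,0,0],[0.3,0,0,0,0],[0.3,0,0,0,0]]}}

```text
time_s: 21.7
tool_pos: [600.5, -56.3, 58.7]
tool_rot: [-2.84, -1.335, 0.002]
wrist_force: [-4.4, 4.8, 4.4]
finger_gap: 29.9
```

```bash
python3 -c "
from h import *
p=avg(6);st([590,-48,59])"
```

```text
t 22.0 pos [600.45 -56.3   58.7 ] Fn,Ft -4.52672782153599 5.346261922896613 Fz 4.247118073532049 tq [ 0.84  0.84 -0.01]
t 22.0 pos [600.45 -56.34  58.71] gap 30.303863846323075 yaw_y -39.65318796576266 F [-5.53  3.85  4.27] Fn,Ft -5.146832148259456 4.358168492662256 tq [ 0.81  0.86 -0.01] j [-0.18  0.2   1.89  0.    1.05  0.51]
tool delta [ -0.25 -13.37  -0.24] share [-0.   -0.03 -0.  ]
```

Call:
{"name": "move_arm", "arguments": {"steps": [[0.3,0,-0.0006,0,0],[0.3,0,-0.001,0,0],[0.3,0,-0.002,0,0],[0.3,0,-0.003,0,0],[0.3,0,-0.0034,0,0],[0.3,0,0,0,0],[0.1,0,0,0,0],[0.1,0,0,0,0],[0.1,0,0,0,0],[0.1,0,0,0,0]]}}

```text
time_s: 22.83
tool_pos: [597.6, -54.3, 58.8]
tool_rot: [2.843, 1.336, 0.0]
wrist_force: [-0.4, -1.1, -0.3]
finger_gap: 38.2
```

```bash
python3 -c "
from h import *
p=avg(3);st()
z=p[200:270,180:320,::-1]
cv2.imwrite('pics/s17.png',cv2.resize(z,None,fx=5,fy=5,interpolation=cv2.INTER_CUBIC))
"
```

```text
t 22.9833 pos [597.57 -54.25  58.83] Fn,Ft 0.11107240597529684 -0.3145166397864364 Fz -0.3041470802941383 tq [0.03 0.01 0.02]
t 22.9833 pos [597.55 -54.2   58.82] gap 38.22268631400677 yaw_y -39.63829604234874 F [-0.59 -0.3  -0.83] Fn,Ft -0.6136082304846397 -0.24538908837061899 tq [ 0.09 -0.01  0.02] j [-0.18  0.2   1.9  -0.    1.05  0.51]
```

View pics/s17.png

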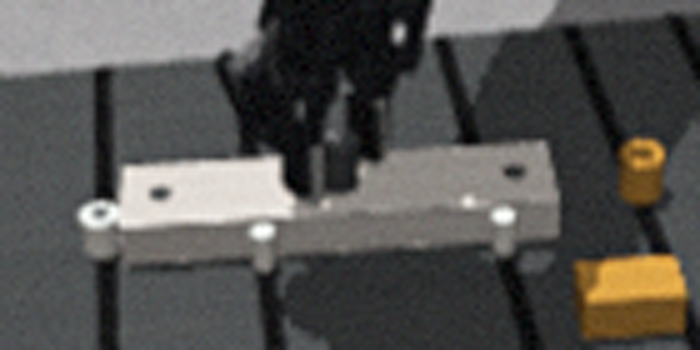

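Released with no load on the wrist, and the bar did not move. Next I'll lift straight up and clear the view.

Call:
{"name": "move_arm", "arguments": {"steps": [[0.1,0,0,-0.01,0],[0.1,0,0,-0.02,0],[0.1,0,0,-0.04,0],[0.1,0,0,-0.06,0],[0.1,0,0,-0.06,0],[0.1,0,0,-0.06,0],[0.1,0,0,-0.06,0],[0.1,0,0,0,0]]}}

```text
time_s: 23.65
tool_pos: [601.3, -54.8, 223.6]
tool_rot: [2.835, 1.333, 0.018]
wrist_force: [0.8, 0.5, 1.7]
finger_gap: 38.4
```

Call:
{"name": "move_arm", "arguments": {"steps": [[0.1,0.06,-0.06,0,0],[0.1,0.06,-0.05,0,0],[0.1,0.06,-0.03,0,0],[0.1,0.06,0,0,0],[0.1,0.06,0,0,0],[0.1,0.06,0,0,0],[0.1,0.06,0,0,0],[0.1,0,0,0,0],[0.1,0,0,0,0],[0.1,0,0,0,0]]}}

```text
time_s: 24.48
tool_pos: [677.3, 151.1, 213.9]
tool_rot: [2.843, 1.337, -0.001]
wrist_force: [-0.5, -0.4, -0.1]
finger_gap: 38.6
```

Run:
```python
from h import *
p,d=ctrl.snapshot('scene'); q,_=ctrl.snapshot('top'); st()
a=cv2.resize(p[195:275,165:335,::-1],None,fx=4.5,fy=4.5,interpolation=cv2.INTER_CUBIC)
cv2.imwrite('pics/s18.png',a); cv2.imwrite('pics/t18.png',cv2.resize(q[125:245,205:365,::-1],None,fx=5,fy=5,interpolation=cv2.INTER_CUBIC))
```

```text
t 24.5833 pos [677.12 150.48 214.09] gap 38.15569816966024 yaw_y -39.693242018691386 F [ 0.26 -0.25  0.03] Fn,Ft 0.2376293276579442 -0.2686227399833145 tq [-0.02  0.04 -0.02] j [ 0.14  0.24  1.57 -0.    1.33  0.83]
```

View pics/s18.png

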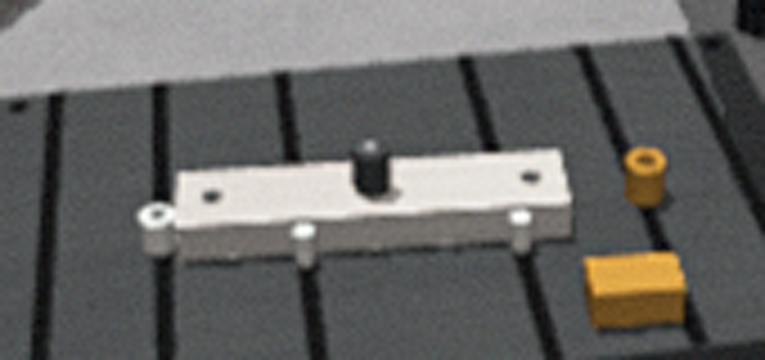

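View pics/t18.png

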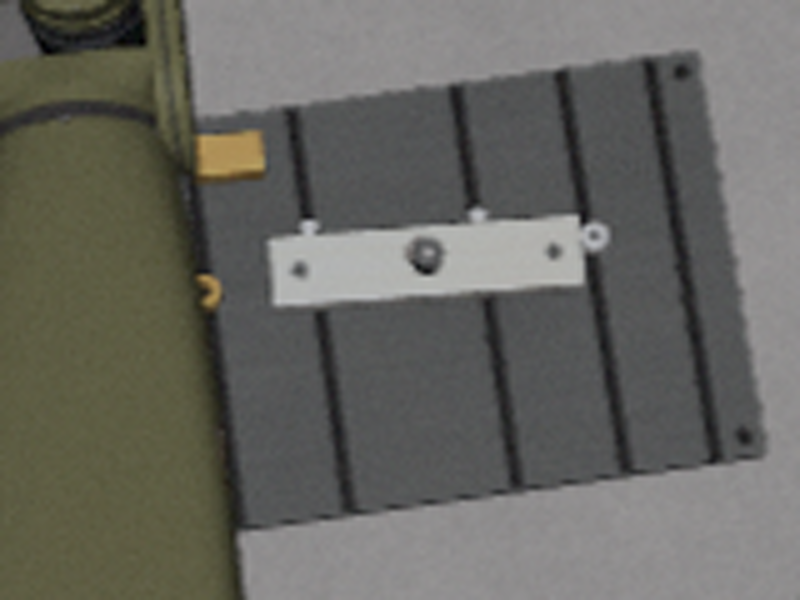

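Both views show the bar against both pins and the stop, and the arm is clear of everything. I'm handing the job in.

```bash
python3 -c "
from h import *
print(ctrl.close_job())"
```

```text
the job is handed in; nothing more can be done
None
```

I slid the straightedge onto both pins and then along them to the end stop. After holding it lightly on all three, I let go and handed the job in at about 24.6 s; no verdict is reported.

- **Pins:** I loosely caged the post low and pushed towards the pins. The bar met the right pin, swung onto the left one and stopped. I held about 5 N, then 6.5 N, in total on the two pins for roughly 0.3 s each.
- **End stop:** I turned the gripper 45° and slid the bar about 18 mm along the pins. The push was steady at about 4.4 N on the pins and 3.2 N along the bar. At the stop the bar stopped advancing and the push along it rose to about 5.3 N, so roughly 2 N on the stop. I held that for about 0.7 s.
- **Last checks:** After backing off, the wrist force was near zero and the bar did not move. Pictures from both cameras show it flat, with its edge at both pins and its end at the stop.

The force on each pin and on the stop is inferred from the wrist force (single readings scatter by about 1 N) and the geometry, not measured directly. The final contact was judged by eye from the pictures, at about 2 to 3 mm per pixel. The two cameras disagreed by up to about 4 mm on positions, so I relied on the force readings to confirm contact. In the last pictures the brass block and bush looked unmoved, though the arm partly hid them from above. The spanner and bin were outside those last crops, and the arm never came near them.

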